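# Bring the lidded jar round to the scoring board

## Robot

A 7-joint arm with a two-finger parallel gripper is mounted at the origin on the work surface. World frame = base frame: x ahead of the robot, y to its left, z up, the work surface at z = 0. Lengths are in m, angles in rad, forces in N, time in s.
With the tool pointing down it reaches from about 0.425 to 0.925 m from the base axis. Payload 6.8 kg.
Tool frame: the origin (TCP) lies at the very end of the fingers, on their centre line; the grasp point (between the pads) lies r.pinch_z behind it (r.pinch_z is the distance from the TCP to the grasp point, in m); z points along the fingers, y is the line along which they close (so a half turn about z gives the same grasp; the last joint's range is limited). The gripper opens to 85 mm and grips with 20 to 120 N. Pads are 22 mm wide; open, the fingers measure 114 mm over their backs; the gripper's body (76 mm by 85 mm) begins 54 mm behind the grasp point. The pads swing forward as they close: fully open they stand 13 mm farther back than shut.
Start: joints at [-1.453, 0.477, 0.022, 1.555, -0.011, 1.109, -0.083], TCP at [0.151, 0.658, 0.231] pointing down, gripper open.
Joint ranges: [-2.96, 2.96], [-0.34, 2.1], [-1.41, 1.46], [0.24, 2.44], [-1.37, 4.51], [0.17, 1.92], [-2.96, 2.96]. Speed limits (rad/s): [2.39, 2.39, 3.14, 3.14, 3.14, 3.14, 3.14].

## Interface

Orientations are given as a rotation vector (axis times angle).
In Python, from bench import status, grab_frame, camera_model, r gives the robot as it stands. The module is installed in compiled form; this text tells all that it offers.
- The arm moves only by the shell command python3 -m creep 'ROWS' [FORCE]. ROWS is text: rows parted by semicolons, each of 7 numbers parted by spaces: the turn, a rotation vector about the tool's x, y, z in rad, then the shift along the tool's x, y, z in mm, then the opening, from -1 (shut) to 1 (fully open). In form: rx ry rz tx ty tz fingers; .... A call has 1 to 10 rows; each row is the pose to reach, as a shift and turn from the pose commanded when the call began, along the tool's axes at that moment; what a row does not reach only later rows make up. A row lasts 1/8 s, in which the tool goes at most 62.5 mm and 10.7 degrees, less where a joint would pass 70% of its speed; a pose out of reach is approached as far as the arm can. A call with a gripper value outside its range is refused whole. The fingers move at their own pace and stop on an object; FORCE is the grip in N (left out, the last holds). Time passes only in rows, so rows that repeat a pose let the fingers close. It gives the time, the measured TCP pose, the force, the opening and the grip force at its end, in the units of the state.
- status.get_obs(): the state, without advancing time (a new reading comes with each control period).
- grab_frame(name): name is "side" or "top"; returns (picture, depth): 420x560x3 uint8, red, green, blue; 420x560 float32, m along the optical axis (not along the pixel's ray), 0 where there is no reading.
- camera_model(name): a dict with "K" (3x3 intrinsics, pixels), "rvec" (rotation vector, rad) and "tvec" (3), from world to camera coordinates, as OpenCV has them. Camera axes: x right, y down, z forward; pixel columns grow to the right and rows downward; lengths in m; the calibration is good to about 2 mm. A picture is of the moment at which its call begins. camera_model takes no time and is no camera call.
- r.hand_in(): hands the job in; it is judged then, once.
The state is a dict: "clock": time; "joints": joint angles; "qvel": joint speeds; "tau": joint torques, N m; "tcp_pos": TCP position; "orientation": TCP orientation; "contact_force": force on the tool from outside, world axes, zero at the start; "moment": the same for the moment, N m; "grip_width": finger opening in m; "gripper_force": force on a finger pad.
Only numpy, scipy, OpenCV 4.12 (cv2) and the standard library are available. Lean on these libraries where they do the work, as an engineer would, in place of code of your own. Each camera call takes 0.05 s, during which the arm holds its last target. There are 200 camera calls.

## Task

Push the wooden turntable round gently at its rim, where upright pegs give a fingertip something to push on, until the glass jar with the knob lid stands nearest the scoring board, centred on the middle of the board's long side to within about a centimetre. Do not touch, lift or upset the jar or the other things standing on the turntable, leave the dominoes and the teaspoon where they lie, and finish with the turntable at rest and your hand clear.

Things in the scene. Friction and masses are not known exactly. Their poses are not given: they have to be found in the camera images.
- scoreboard: Wooden scoring board fixed flat on the table, 70 mm (its x) by 240 mm (its y) by 18 mm high, rows of small holes and three brass pins standing up to 32 mm above the table. Origin at the centre of its underside; its x axis points horizontally, square to its long side, from the middle of the board straight to the axle of the turntable (225 mm away); z up.
- turntable (a joint): Angle of the turntable (rad), 0 at the start, grows anticlockwise seen from above. Turns freely without stops for more than a full turn either way; a light bearing friction (about 1 N at the pegs) stops it almost at once when it is no longer pushed.
- axis (a point): Point on the turntable's axle at the height of its upper face (35 mm above the table). The turntable is a flat round wooden disc, 310 mm across and 16 mm thick, its underside 19 mm above the table.
- jar: Empty glass jar with a flat steel lid and a round steel turning knob on top: 68 mm across, 67 mm high in all. It stands loose on the turntable, its centre about 65 mm from the axle. Origin at the centre of its underside, z up.
- tumbler: Open glass tumbler without lid, 62 mm across at the rim, 65 mm high, standing loose on the turntable about 65 mm from the axle. Origin at the centre of its underside, z up.
- ashtray: Low orange ceramic ashtray, 84 mm across and 28 mm high, standing loose on the turntable about 65 mm from the axle. Origin at the centre of its underside, z up.
- spoon: Steel teaspoon, 140 mm long, lying on the table beside the scoring board and the turntable. Origin half-way along it on its underside; x along its length towards the round bowl (38 mm across, 8 mm high).
- domino_a: Cream domino, 48 x 24 x 9 mm, lying flat on the table (a pile of three). Origin at the centre of its underside, x along its length.
- domino_b: Cream domino, 48 x 24 x 9 mm, lying flat on the table beside the first (a pile of three). Origin at the centre of its underside, x along its length.
- domino_c: Cream domino, 48 x 24 x 9 mm, lying flat across the other two, its underside 9 mm up (a pile of three). Origin at the centre of its underside, x along its length.
- peg0 (a point): Centre of the top of finger peg 0 of the turntable's rim: an upright wooden peg, 14 mm thick, standing 38 mm above the disc (top 73 mm above the table), 143 mm from the axle. The six pegs are fixed to the disc 60 degrees apart, numbered anticlockwise from above; the jar stands on the radius half-way between pegs 2 and 3.
- peg1 (a point): Centre of the top of finger peg 1 of the turntable's rim: an upright wooden peg, 14 mm thick, standing 38 mm above the disc (top 73 mm above the table), 143 mm from the axle. The six pegs are fixed to the disc 60 degrees apart, numbered anticlockwise from above; the jar stands on the radius half-way between pegs 2 and 3.
- peg2 (a point): Centre of the top of finger peg 2 of the turntable's rim: an upright wooden peg, 14 mm thick, standing 38 mm above the disc (top 73 mm above the table), 143 mm from the axle. The six pegs are fixed to the disc 60 degrees apart, numbered anticlockwise from above; the jar stands on the radius half-way between pegs 2 and 3.
- peg3 (a point): Centre of the top of finger peg 3 of the turntable's rim: an upright wooden peg, 14 mm thick, standing 38 mm above the disc (top 73 mm above the table), 143 mm from the axle. The six pegs are fixed to the disc 60 degrees apart, numbered anticlockwise from above; the jar stands on the radius half-way between pegs 2 and 3.
- peg4 (a point): Centre of the top of finger peg 4 of the turntable's rim: an upright wooden peg, 14 mm thick, standing 38 mm above the disc (top 73 mm above the table), 143 mm from the axle. The six pegs are fixed to the disc 60 degrees apart, numbered anticlockwise from above; the jar stands on the radius half-way between pegs 2 and 3.
- peg5 (a point): Centre of the top of finger peg 5 of the turntable's rim: an upright wooden peg, 14 mm thick, standing 38 mm above the disc (top 73 mm above the table), 143 mm from the axle. The six pegs are fixed to the disc 60 degrees apart, numbered anticlockwise from above; the jar stands on the radius half-way between pegs 2 and 3.
There are look-alikes about, which are no part of the job. Leave any blue or red look-alike of the tumbler alone.

How it is judged:
By the outcome, as a careful person would: the job done as asked, in the order asked, and still so for the second after the job is handed in, with the robot touching nothing.
It also fails if it takes over 64 s, if anything falls off the work surface, if the arm or the gripper's body presses on something with over 40 N, if the wrist force passes 120 N, or if a joint passes its speed limit or range.

## Working session

There is one attempt and no reset: what is moved stays moved. The work goes in short steps, Python scripts to look and compute and a shell command to move; the robot and the scene stay as the last step left them, time stands still between calls to the robot, and variables do not carry over. Pictures are saved under pics/ and viewed, at most 10 in all, crops included, and the job is handed in when it is done.

```bash
mkdir -p pics; cat > h.py <<'E'
import numpy as np, cv2
from bench import status, grab_frame, camera_model, r
def snap(name, fn):
    p,d=grab_frame(name); cv2.imwrite(f'pics/{fn}.png',p[:,:,::-1]); np.save(f'pics/{fn}.npy',d); return p,d
def ray(name,u,v,z):
    m=camera_model(name);K=np.array(m['K']);R=cv2.Rodrigues(np.array(m['rvec'],float))[0];t=np.array(m['tvec'],float).ravel()
    c=-R.T@t; w=R.T@np.linalg.inv(K)@np.array([u,v,1.]); return c+w*(z-c[2])/w[2]
def proj(name,P):
    m=camera_model(name); return cv2.projectPoints(np.array(P,float).reshape(-1,1,3),np.array(m['rvec'],float),np.array(m['tvec'],float),np.array(m['K'],float),None)[0].reshape(-1,2)
E
python3 - <<'E'
from h import *
for n in('top','side'): snap(n,n+'0'); m=camera_model(n); R=cv2.Rodrigues(np.array(m['rvec'],float))[0]; print(n,-R.T@np.array(m['tvec']).ravel())
o=status.get_obs(); print(o['clock'],o['tcp_pos'],o['orientation'],o['grip_width'],r.pinch_z)
print(cv2.Rodrigues(np.array(o['orientation'],float))[0].round(3))
E
```

```text
top [0.45802084 0.04565931 1.32439031]
side [0.4078058  0.64504472 0.73571912]
0.1 [0.15102161 0.65733915 0.23040745] [-3.53909206e-01 -3.12154069e+00  2.62506345e-03] 0.08523563875177138 0.0187
[[-0.975  0.224 -0.   ]
 [ 0.224  0.975 -0.002]
 [-0.    -0.002 -1.   ]]
```

View pics/top0.png

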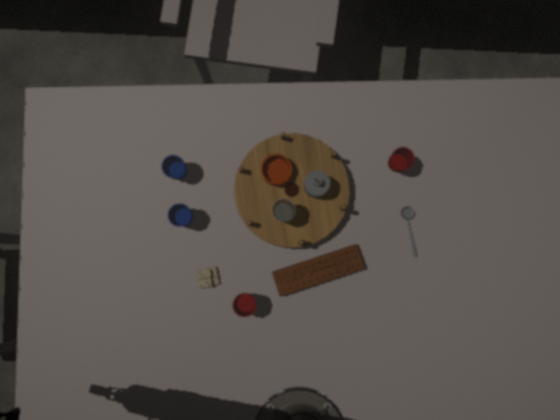

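View pics/side0.png

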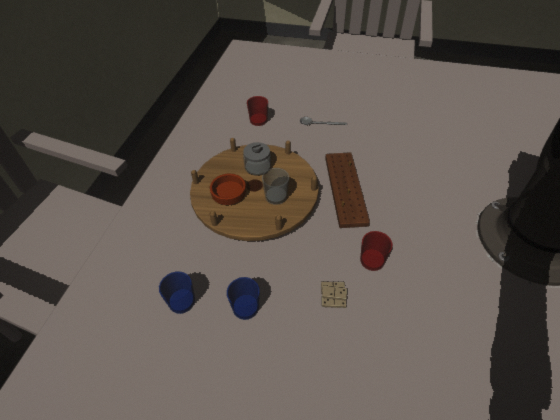

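The top view shows the turntable around (292,190), with the jar at (318,183), tumbler at (284,211) and ashtray at (278,170). The board is at (320,270), the spoon at (410,230), and the dominoes at (208,277). I'll enlarge both views and brighten them.

```bash
python3 - <<'E'
from h import *
for n,(x0,y0,x1,y1) in dict(top=(225,120,375,300),side=(180,115,380,245)).items():
    im=cv2.imread(f'pics/{n}0.png')[y0:y1,x0:x1]
    s=3.3 if n=='top' else 4
    im=cv2.convertScaleAbs(cv2.resize(im,None,fx=s,fy=s,interpolation=cv2.INTER_CUBIC),alpha=1.8)
    print(im.shape); cv2.imwrite(f'pics/{n}c.png',im)
# board by depth/colour: ask rough board corners
B=[ray('top',u,v,.018)[:2] for u,v in((273,271),(360,246),(367,269),(281,295))]; print(np.round(B,4), np.mean(B,0))
print(ray('top',292,190,.035))
E
```

```text
(594, 495, 3)
(520, 800, 3)
[[ 0.424   0.0618]
 [ 0.4862 -0.1713]
 [ 0.425  -0.1878]
 [ 0.3606  0.0417]] [ 0.42393512 -0.06390355]
[0.63779089 0.00736106 0.035     ]
```

View pics/topc.png

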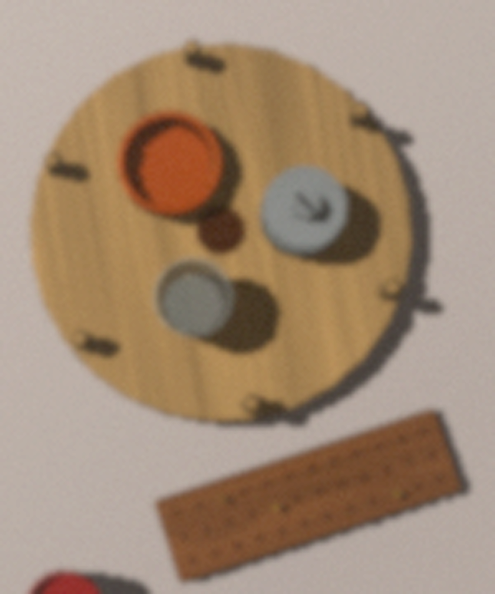

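View pics/sidec.png

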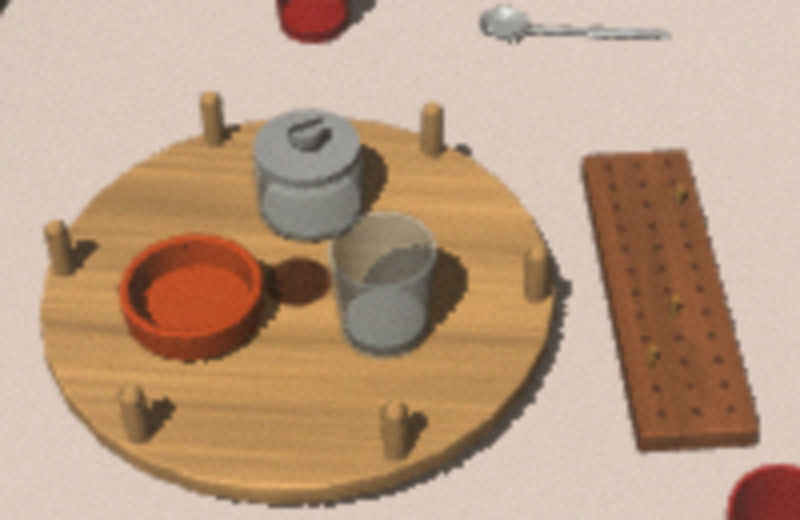

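The crops show the peg tops, board corners and jar lid clearly. Next I fit the axle, the angles and the board pose.

```bash
cat > fit.py <<'E'
from h import *
from scipy.optimize import least_squares
T=np.array([(192,48),(357,113),(388,289),(251,402),(83,338),(54,160)])/3.3+[225,120]
S=np.array([(432,106),(538,246),(395,405),(132,389),(58,226),(211,96)])/4+[180,115]
tp=np.array([ray('top',*p,.073)[:2] for p in T]); sp=np.array([ray('side',*p,.073)[:2] for p in S])
print('top pegs\n',tp.round(4)); print('side pegs\n',sp.round(4))
def circ(p):
    f=lambda q:(np.hypot(*(p-q[:2]).T)-.143); s=least_squares(f,p.mean(0)); c=s.x
    a=np.degrees(np.arctan2(*(p-c).T[::-1]))%360; return c,a.round(1),(a%60).round(1),s.fun.round(4)
print(circ(tp)); print(circ(sp))
BT=np.array([ray('top',u/3.3+225,v/3.3+120,.018)[:2] for u,v in((157,501),(436,410),(468,490),(186,580))])
BS=np.array([ray('side',u/4+180,v/4+115,.018)[:2] for u,v in((583,157),(685,151),(758,430),(641,440))])
for B in(BT,BS): 
    (c,sz,_)=cv2.minAreaRect((B*1000).astype(np.float32)); 
    L=(B[1]-B[0]+B[2]-B[3]) if B is BT else (B[3]-B[0]+B[2]-B[1])
    n=np.array([-L[1],L[0]])/np.hypot(*L); n*=np.sign(n[0]); print(B.mean(0),sz,n,'axle',B.mean(0)+.225*n, 'ang',np.degrees(np.arctan2(*n[::-1])))
print('jar',ray('top',305/3.3+225,210/3.3+120,.090), ray('side',308/4+180,145/4+115,.090))
E
python3 fit.py
```

```text
top pegs
 [[ 0.7791  0.0285]
 [ 0.7243 -0.1005]
 [ 0.5845 -0.1207]
 [ 0.4983 -0.0119]
 [ 0.5504  0.1178]
 [ 0.6913  0.1388]]
side pegs
 [[ 0.5854 -0.1252]
 [ 0.4974 -0.0165]
 [ 0.55    0.1181]
 [ 0.6908  0.1386]
 [ 0.7767  0.0293]
 [ 0.7254 -0.1041]]
(array([0.63838022, 0.00912038]), array([  7.8, 308.1, 247.4, 188.5, 129. ,  67.8]), array([7.8, 8.1, 7.4, 8.5, 9. , 7.8]), array([-0.001 , -0.0037, -0.0024, -0.0014, -0.0032, -0.0029]))
(array([0.63719218, 0.00686002]), array([248.6, 189.5, 128.1,  67.9,   9.1, 308.5]), array([8.6, 9.5, 8.1, 7.9, 9.1, 8.5]), array([-0.0012, -0.0013, -0.0017, -0.0007, -0.0017, -0.0013]))
[ 0.42444559 -0.06185734] (68.74175262451172, 240.77378845214844) [0.95756392 0.28822099] axle [0.63989748 0.00299238] ang 16.75147900617234
[ 0.42328566 -0.05652275] (68.34735107421875, 239.7650146484375) [0.95609162 0.29306793] axle [0.63840627 0.00941753] ang 17.04171816638778
jar [ 0.6453074  -0.05620274  0.09      ] [ 0.64578663 -0.05388262  0.09      ]
```

The axle is at about (0.638, 0.008) and the board lies at bearing 197° from it. The jar is at 278°, so the table needs about 81° clockwise. I'll push the peg at 68° round the far side. First I move over the gap behind it with the gripper shut.

```bash
python3 -m creep '0 0 0 -30 -20 0 -1; 0 0 0 -80 -50 0 -1; 0 0 0 -130 -84 0 -1; 0 0 0 -180 -116 0 -1; 0 0 0 -230 -148 0 -1; 0 0 -0.04 -280 -181 0 -1; 0 0 -0.08 -330 -213 0 -1; 0 0 -0.12 -380 -245 0 -1; 0 0 -0.16 -430 -278 0 -1; 0 0 -0.19 -470 -304 0 -1'
cat > to.py <<'E'
import sys
from h import *
# args: list of theta[deg],radius,z -> shift (mm) and rz from the current tool frame, tool y radial outward
o=status.get_obs();R=cv2.Rodrigues(np.array(o['orientation'],float))[0];p=np.array(o['tcp_pos'])
print(o['clock'],p.round(4),np.array(o['joints']).round(2),o['grip_width'])
A=np.array([.6378,.008])
for a in sys.argv[1:]:
    th,rad,z=map(float,a.split(',')); t=np.radians(th)
    d=R.T@(np.r_[A+rad*np.array([np.cos(t),np.sin(t)]),z]-p)*1000
    yaw=np.arctan2(R[1,1],R[0,1]); print(a,d.round(1),'rz',round((yaw-t+np.pi)%(2*np.pi)-np.pi,3))
E
python3 to.py 88,.145,.23 88,.145,.052
```

```text
clock: 1.35
tcp_pos: [0.5425, 0.2538, 0.2311]
orientation: [-0.057, -3.141, 0.001]
contact_force: [-0.0, 0.5, -0.1]
grip_width: -0.0001
gripper_force: 0.0
1.35 [0.5425 0.2538 0.2311] [-0.68  0.35  0.18  1.75 -0.07  1.04  1.06] -6.037983214158046e-05
88,.145,.23 [-104.   -97.2    1.1] rz -0.002
88,.145,.052 [-104.   -97.   179.1] rz -0.002
```

```bash
python3 -m creep '0 0 0 -35 -33 0 -1; 0 0 0 -70 -65 0 -1; 0 0 0 -104 -97 0 -1; 0 0 0 -104 -97 35 -1; 0 0 0 -104 -97 70 -1; 0 0 0 -104 -97 105 -1; 0 0 0 -104 -97 135 -1; 0 0 0 -104 -97 160 -1; 0 0 0 -104 -97 177 -1; 0 0 0 -104 -97 177 -1'
python3 to.py 84,.145,.052 80,.145,.052 76,.145,.052 73,.145,.052 70,.145,.052 67,.145,.052 64,.145,.052 61,.145,.052 58,.145,.052 55,.145,.052
```

```text
clock: 2.6
tcp_pos: [0.6406, 0.1555, 0.0529]
orientation: [-0.056, -3.138, 0.001]
contact_force: [1.0, -0.8, 0.6]
grip_width: 0.0002
gripper_force: 0.0
2.6 [0.6406 0.1555 0.0529] [-0.46  0.66  0.18  1.73 -0.16  0.77  1.33] 0.00021382379918962507
84,.145,.052 [-12.5  -2.8   0.9] rz 0.069
80,.145,.052 [-22.6  -3.9   0.9] rz 0.139
76,.145,.052 [-32.5  -5.6   0.9] rz 0.209
73,.145,.052 [-39.9  -7.4   0.8] rz 0.261
70,.145,.052 [-47.2  -9.5   0.8] rz 0.313
67,.145,.052 [-54.4 -12.1   0.8] rz 0.366
64,.145,.052 [-61.4 -15.    0.8] rz 0.418
61,.145,.052 [-68.2 -18.2   0.8] rz 0.47
58,.145,.052 [-74.9 -21.8   0.8] rz 0.523
55,.145,.052 [-81.4 -25.8   0.7] rz 0.575
```

```bash
python3 -m creep '0 0 0.069 -12.5 -3 0 -1; 0 0 0.14 -20 -4 0 -1; 0 0 0.19 -28 -5 0 -1; 0 0 0.24 -36 -6.5 0 -1; 0 0 0.29 -43 -8.5 0 -1; 0 0 0.34 -50 -10.5 0 -1; 0 0 0.39 -57 -13 0 -1; 0 0 0.44 -64 -16 0 -1; 0 0 0.49 -70 -19 0 -1; 0 0 0.52 -75 -22 0 -1'
python3 - <<'E'
from h import *
p,d=snap('top','top1')
im=cv2.convertScaleAbs(cv2.resize(p[120:300,225:375,::-1],None,fx=3.3,fy=3.3,interpolation=cv2.INTER_CUBIC),alpha=1.8);cv2.imwrite('pics/top1c.png',im)
E
python3 to.py 55,.145,.052 52,.145,.052 49,.145,.052 46,.145,.052 43,.145,.052 40,.145,.052 37,.145,.052 34,.145,.052 31,.145,.052 28,.145,.052
```

```text
clock: 3.85
tcp_pos: [0.7161, 0.1309, 0.0542]
orientation: [-0.865, -3.02, -0.0]
contact_force: [-0.4, 1.3, -0.5]
grip_width: 0.0001
gripper_force: 0.5
3.9 [0.7167 0.13   0.0543] [-0.47  0.76  0.32  1.55 -0.28  0.87  0.96] -9.457511477618284e-05
55,.145,.052 [-5.3 -0.5  2.3] rz 0.051
52,.145,.052 [-12.9  -1.1   2.3] rz 0.104
49,.145,.052 [-20.4  -2.1   2.3] rz 0.156
46,.145,.052 [-27.9  -3.5   2.3] rz 0.209
43,.145,.052 [-35.3  -5.2   2.3] rz 0.261
40,.145,.052 [-42.6  -7.4   2.3] rz 0.313
37,.145,.052 [-49.7  -9.9   2.3] rz 0.366
34,.145,.052 [-56.7 -12.8   2.3] rz 0.418
31,.145,.052 [-63.6 -16.1   2.3] rz 0.47
28,.145,.052 [-70.3 -19.7   2.3] rz 0.523
```

View pics/top1c.png

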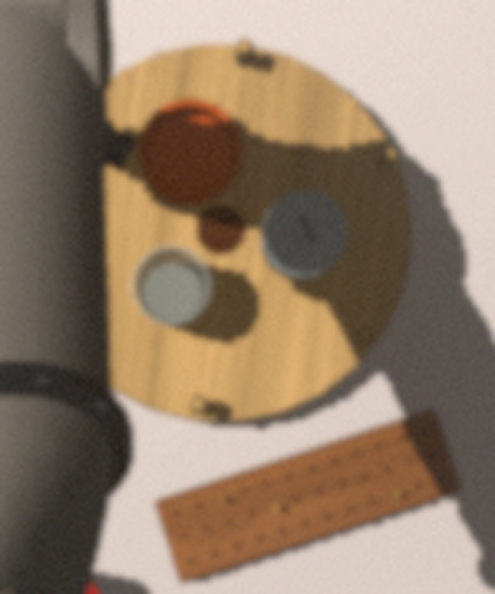

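The disc has turned about 17° (far peg now at (245,47), second at (390,150)), and the jar, tumbler and ashtray have ridden along undisturbed. I'll continue.

```bash
python3 -m creep '0 0 0.05 -6 -0.5 0 -1; 0 0 0.10 -13 -1 1 -1; 0 0 0.156 -20.5 -2 1 -1; 0 0 0.21 -28 -3.5 1 -1; 0 0 0.26 -35.5 -5 1 -1; 0 0 0.31 -42.5 -7.5 1 -1; 0 0 0.366 -49.5 -10 1 -1; 0 0 0.42 -56.5 -13 1 -1; 0 0 0.47 -63 -16 1 -1; 0 0 0.52 -68 -19 1 -1'
python3 to.py 28,.145,.052 25,.145,.052 22,.145,.052 19,.145,.052 16,.145,.052 13,.145,.052 10,.145,.052 7,.145,.052 4,.145,.052 2,.145,.052
```

```text
clock: 5.15
tcp_pos: [0.7638, 0.0785, 0.0533]
orientation: [1.614, 2.695, 0.0]
contact_force: [-0.2, 1.5, -0.1]
grip_width: 0.0002
gripper_force: 0.5
5.15 [0.7638 0.0785 0.0533] [-0.45  0.84  0.44  1.44 -0.41  0.95  0.6 ] 0.00024990059178166957
28,.145,.052 [-3.1  0.7  1.3] rz 0.003
25,.145,.052 [-10.7   0.5   1.3] rz 0.055
22,.145,.052 [-18.2  -0.2   1.3] rz 0.108
19,.145,.052 [-25.7  -1.2   1.3] rz 0.16
16,.145,.052 [-33.2  -2.6   1.3] rz 0.212
13,.145,.052 [-40.6  -4.4   1.3] rz 0.265
10,.145,.052 [-47.8  -6.6   1.3] rz 0.317
7,.145,.052 [-55.   -9.1   1.3] rz 0.369
4,.145,.052 [-62.  -12.    1.3] rz 0.422
2,.145,.052 [-66.6 -14.2   1.3] rz 0.457
```

```bash
python3 -m creep '0 0 0.05 -10 0.5 1 -1; 0 0 0.108 -18 0 1 -1; 0 0 0.16 -25.5 -1 1 -1; 0 0 0.21 -33 -2.5 1 -1; 0 0 0.265 -40.5 -4.5 1 -1; 0 0 0.317 -48 -6.5 1 -1; 0 0 0.37 -55 -9 1 -1; 0 0 0.42 -60 -11.5 1 -1; 0 0 0.45 -64 -13 1 -1; 0 0 0.457 -65 -13.5 1 -1'
python3 - <<'E'
from h import *
for n,(x0,y0,x1,y1),s in(('top',(225,120,375,300),3.3),('side',(180,115,380,245),4)):
    p,d=snap(n,n+'2')
    cv2.imwrite(f'pics/{n}2c.png',cv2.convertScaleAbs(cv2.resize(p[y0:y1,x0:x1,::-1],None,fx=s,fy=s,interpolation=cv2.INTER_CUBIC),alpha=2))
E
python3 to.py 0,.145,.052 -2,.145,.052 -4,.145,.052 -6,.145,.052
```

```text
clock: 6.4
tcp_pos: [0.7824, 0.015, 0.0523]
orientation: [2.18, 2.262, -0.0]
contact_force: [-0.2, 1.2, 0.7]
grip_width: 0.0001
gripper_force: 0.4
6.5 [0.7824 0.0152 0.0523] [-0.41  0.89  0.55  1.4  -0.51  0.99  0.29] -0.00014934422344805624
0,.145,.052 [-7.2  0.1  0.3] rz 0.038
-2,.145,.052 [-12.3  -0.2   0.3] rz 0.073
-4,.145,.052 [-17.3  -0.7   0.3] rz 0.108
-6,.145,.052 [-22.3  -1.3   0.3] rz 0.143
```

View pics/top2c.png

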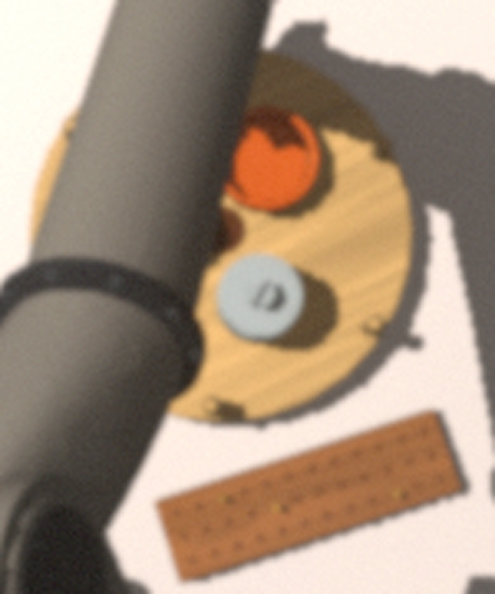

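View pics/side2c.png

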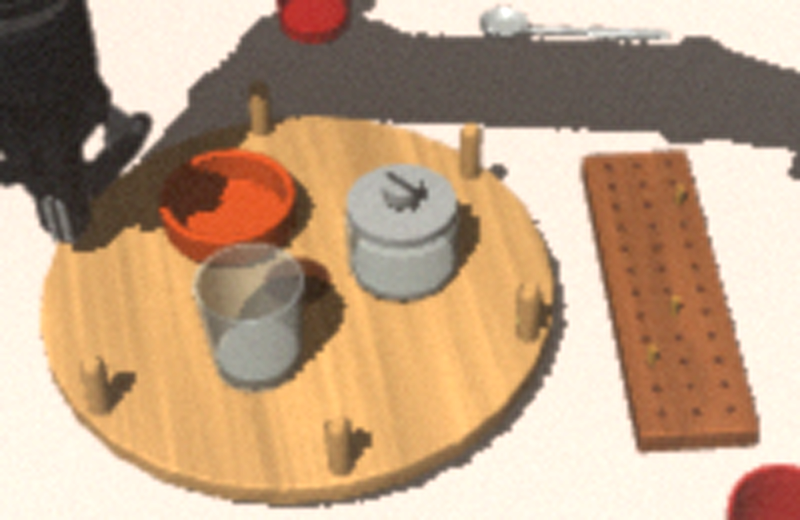

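The jar lid is now at about (261,296) in the top crop and (403,203) in the side crop. The things are still standing, and visible pegs are at side (470,128), (530,287), (339,422), (95,361) and (259,85). Next I'll work out the remaining angle.

```bash
python3 - <<'E'
from h import *
A=np.array([.6378,.008])
ang=lambda p:np.degrees(np.arctan2(*(p[:2]-A)[::-1]))%360
for u,v in((470,126),(530,285),(339,420),(95,359),(259,84)):
    a=ang(ray('side',u/4+180,v/4+115,.073)); print('peg',round(a,1),round(a%60,1))
for u,v in((373,322),(208,403)):
    a=ang(ray('top',u/3.3+225,v/3.3+120,.073)); print('pegtop',round(a,1),round(a%60,1))
for j in(ray('top',261/3.3+225,296/3.3+120,.09),ray('side',403/4+180,203/4+115,.09)): print('jar',j,ang(j),np.hypot(*(j[:2]-A)))
b=np.array([.4239,-.0592,0]); print('board',ang(b),np.hypot(*(b[:2]-A)))
E
```

```text
peg 236.3 56.3
peg 177.0 57.0
peg 115.8 55.8
peg 55.1 55.1
peg 295.2 55.2
pegtop 235.8 55.8
pegtop 174.5 54.5
jar [ 0.57910457 -0.02066198  0.09      ] 206.0270442160876 0.0653196997127609
jar [ 0.57798641 -0.01712491  0.09      ] 202.7850111477997 0.06487623761161926
board 197.44091950983338 0.22420760468815507
```

About 8.2° remain, so I push the finger to about -5.4°, slowly. Then I back it off the peg and raise it in the next call.

```bash
python3 -m creep '0 0 0.02 -3 0 0 -1; 0 0 0.05 -7 0 0 -1; 0 0 0.08 -11 0 0 -1; 0 0 0.10 -15 -0.5 0 -1; 0 0 0.12 -18 -1 0 -1; 0 0 0.133 -20 -1 0 -1; 0 0 0.133 -20.7 -1 0 -1; 0 0 0.133 -20.7 -1 0 -1; 0 0 0.133 -20.7 -1 0 -1'; python3 to.py -5.4,.145,.052
python3 -m creep '0 0 0 5 0 0 -1; 0 0 0 15 0 0 -1; 0 0 0 20 3 0 -1; 0 0 0 20 3 -30 -1; 0 0 0 20 3 -70 -1; 0 0 0 20 3 -120 -1; 0 0 0 20 3 -170 -1'
python3 to.py 150,.3,.25
```

```text
clock: 7.62
tcp_pos: [0.7824, -0.0055, 0.0523]
orientation: [2.324, 2.113, 0.0]
contact_force: [-0.1, 0.2, -0.2]
grip_width: 0.0002
gripper_force: 0.0
7.625 [ 0.7824 -0.0055  0.0523] [-0.4   0.9   0.58  1.4  -0.54  0.99  0.2 ] 0.0001517411206863149
-5.4,.145,.052 [-0.2 -0.2  0.3] rz -0.001
clock: 8.5
tcp_pos: [0.7872, 0.0149, 0.2238]
orientation: [2.324, 2.114, -0.0]
contact_force: [0.5, 0.4, 0.1]
grip_width: -0.0002
gripper_force: 0.0
8.5 [0.7872 0.0149 0.2238] [-0.45  0.76  0.66  1.27 -0.46  1.26  0.11] -0.00019002162451719587
150,.3,.25 [ 103.8 -420.9  -26.2] rz -2.713
```

```bash
python3 -m creep '0 0 0 40 -10 -20 -1; 0 0 0 80 -25 -20 -1; 0 0 0 130 -40 -20 -1; 0 0 0 180 -60 -20 -1; 0 0 0 230 -80 -20 -1; 0 0 0 280 -110 -20 -1; 0 0 0 330 -150 -20 -1; 0 0 0 370 -190 -20 -1;0 0 0 370 -190 -20 -1'
python3 - <<'E'
from h import *
ims=[]
for n,(x0,y0,x1,y1),s in(('top',(225,120,375,300),2.67),('side',(180,115,380,245),2)):
    p,d=snap(n,n+'3'); ims.append(cv2.resize(p[y0:y1,x0:x1,::-1],None,fx=s,fy=s,interpolation=cv2.INTER_CUBIC))
h=max(i.shape[0] for i in ims); ims=[cv2.copyMakeBorder(i,0,h-i.shape[0],0,0,cv2.BORDER_CONSTANT) for i in ims]
o=cv2.convertScaleAbs(np.hstack(ims),alpha=1.8); print(o.shape, 'side x0',ims[0].shape[1]); cv2.imwrite('pics/c3.png',o)
E
```

```text
clock: 9.62
tcp_pos: [0.6283, 0.4089, 0.2416]
orientation: [-2.309, -2.123, -0.0]
contact_force: [0.3, -0.2, -0.2]
grip_width: -0.0
gripper_force: 0.0
(481, 800, 3) side x0 400
```

View pics/c3.png

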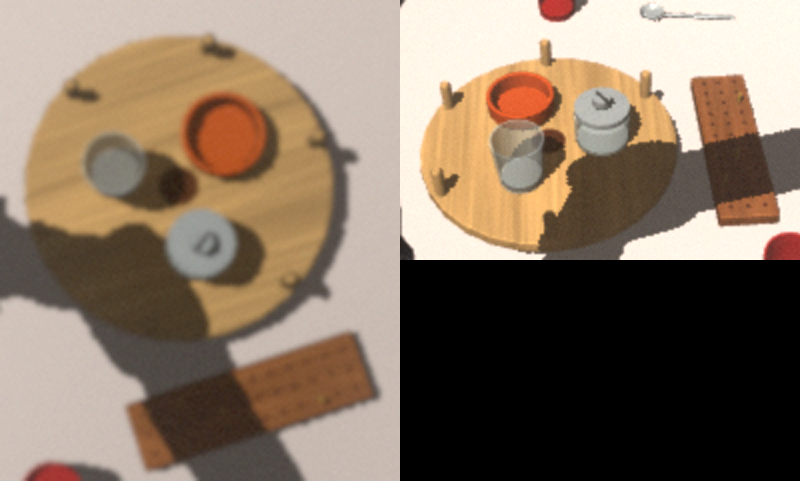

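The jar lid is at (201,243) in the left panel and (602,104) in the right one. Everything is upright and the hand is clear. I check the angle numerically.

```bash
python3 - <<'E'
from h import *
A=np.array([.6378,.008])
ang=lambda p:np.degrees(np.arctan2(*(p[:2]-A)[::-1]))%360
for u,v in((545,42),(446,84.5),(645,73),(437,170)):
    a=ang(ray('side',(u-400)/2+180,v/2+115,.073)); print('side',round(a,1),round(a%60,1))
for u,v in((207,40),(71,86),(315,136),(286,277)):
    a=ang(ray('top',u/2.67+225,v/2.67+120,.073)); print('top',round(a,1),round(a%60,1))
n=np.array([.9567,.2907]); t=np.array([-n[1],n[0]])
for nm,j,j0,b in(('top',ray('top',201/2.67+225,243/2.67+120,.09),(.6453,-.0562),(.4244,-.0619)),('side',ray('side',202/2+180,104/2+115,.09),(.6458,-.0539),(.4233,-.0565))): print('jar',j,ang(j),'lateral vs axle line mm',(j[:2]-A)@t*1000,'vs board centre',(j[:2]-b)@t*1000)
# colour-based jar-free check: refined board corners from top1 unaffected
E
```

```text
side 287.2 47.2
side 347.6 47.6
side 227.3 47.3
side 47.2 47.2
top 347.8 47.8
top 47.2 47.2
top 287.6 47.6
top 226.8 46.8
jar [ 0.57592681 -0.01091598  0.09      ] 196.99953008895014 lateral vs axle line mm -0.11037949619208129 vs board centre 4.7275705038079
jar [ 0.57643446 -0.01316427  0.09      ] 199.028723305557 lateral vs axle line mm -2.408891452373626 vs board centre -3.056891452373636
```

The pegs put the jar at 197.3° against a target of about 197°, so it is within roughly 3 mm. I'll hand it in.

```bash
python3 -c "
from bench import r
print(r.hand_in())"
```

```text
the job is handed in; nothing more can be done
None
```

I turned the table about 81° clockwise, so the jar now stands nearest the middle of the board's long side, within about 5 mm by the cameras. Nothing on the turntable was touched or upset, I did not go near the spoon or dominoes, the hand is clear, and the job is handed in.

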